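# Line up the turned casting patterns by size

## Robot

A 7-joint arm with a two-finger parallel gripper is mounted at the origin on the work surface. World frame = base frame: x ahead of the robot, y to its left, z up, the work surface at z = 0. Lengths are in m, angles in rad, forces in N, time in s.
With the tool pointing down it reaches from about 0.425 to 0.825 m from the base axis. Payload 3.6 kg.
Tool frame: the origin (TCP) lies where the fingers leave the gripper's body, on its centre line; the fingertips stand 73 mm ahead of it and the grasp point (between the pads) lies 54 mm ahead of it; z points along the fingers, y is the line along which they close (so a half turn about z gives the same grasp; the last joint's range is limited). The gripper opens to 85 mm and grips with 20 to 120 N. Pads are 22 mm wide; open, the fingers measure 114 mm over their backs; the gripper's body (76 mm by 85 mm) begins 54 mm behind the grasp point. The pads swing forward as they close: fully open they stand 13 mm farther back than shut.
Start: joints at [-0.026, 0.615, -0.013, 1.423, 0.008, 1.103, -0.04], TCP at [0.65, 0, 0.304] pointing down, gripper open.
Joint ranges: [-3.12, 3.12], [-0.3, 2.06], [-1.34, 1.32], [0.26, 2.42], [-1.36, 4.5], [0.01, 1.98], [-2.84, 2.84]. Speed limits (rad/s): [2.79, 2.79, 3.14, 3.14, 3.14, 3.14, 3.14].

## Interface

Orientations are given as a unit quaternion [x, y, z, w].
In Python, from station import arm, snapshot, camera_info, ticket gives the robot as it stands. Calls block until the motion is done:
- arm.movep(position, orientation): joint-space move of the TCP to a pose.
- arm.line_to(position, velocity=0.15, ori=None): straight line of the TCP; ori=None keeps the orientation; velocity is the mean speed in m/s.
- arm.move_j(angles): joint-space move.
- arm.move_gripper(opening, effort=None): opening from 0.0 (shut) to 1.0 (fully open); effort is the grip in N (None keeps the last); returns when the fingers have stopped.
- arm.pause(seconds).
- arm.ik(position, orientation): joint angles nearest the present ones, or None.
- snapshot(name): name is "scene" or "side" or "wrist"; returns the picture (400x640x3 uint8, blue, green, red); there is no depth.
- camera_info(name): a dict with "fx", "fy", "cx", "cy" (pixels), "dist_coeffs" ([k1, k2, p1, p2, k3] as OpenCV has them; the pictures are not rectified), "R" (3x3) and "t" (3): a world point X has camera coordinates R X + t; the wrist camera has in their place "T_tool_cam" (4x4, takes a point from camera to tool coordinates, whose origin is the TCP and whose axes are the flange's). Camera axes: x right, y down, z forward; pixel columns grow to the right and rows downward; lengths in m; the calibration is good to about 2 mm. A picture is of the moment at which its call begins: read the wrist's pose just before it. camera_info takes no time and is no camera call.
A pose or a line that the arm cannot do raises arm.MotionError and nothing moves.
- ticket.finish_job(): hands the job in; it is judged then, once.
Readings, each from a call of its own:
- arm.read_time(): time.
- arm.read_joint_positions(): joint angles.
- arm.read_dq(): joint speeds.
- arm.read_effort(): joint torques, N m.
- arm.read_tool_pos(): TCP position.
- arm.read_eef_rot(): TCP orientation.
- arm.read_ft_force(): force on the tool from outside, world axes, zero at the start.
- arm.read_wrist_torque(): the same for the moment, N m.
- arm.read_opening(): opening from 0.0 (shut) to 1.0 (fully open).
- arm.read_finger_force(): force on a finger pad.
Only numpy, scipy, OpenCV 4.12 (cv2) and the standard library are available. Lean on these libraries where they do the work, as an engineer would, in place of code of your own. Each camera call takes 0.05 s, during which the arm holds its last target. There are 200 camera calls.

## Task

Set the four turned wooden patterns out on the rack board for the moulder, in order of size: the one with the smallest disc on the mark next to the brass-topped post, each following mark taking the next larger, the largest farthest from the post. Each stands flat, knob up, centred on its mark; leave the tin of copper slugs standing where it is.

Things in the scene. Friction and masses are not known exactly. Their poses are not given: they have to be found in the camera images.
- pattern_a: loose turned wooden pattern of plain pale wood: a flat disc 68 mm in diameter and 16 mm thick with a round knob 26 mm in diameter standing 30 mm high on its middle (46 mm tall in all). It stands knob up; origin: centre of its underside, z up along the knob.
- pattern_b: loose turned wooden pattern of plain pale wood: a flat disc 40 mm in diameter and 16 mm thick with a round knob 26 mm in diameter standing 30 mm high on its middle (46 mm tall in all). It stands knob up; origin: centre of its underside, z up along the knob.
- pattern_c: loose turned wooden pattern of plain pale wood: a flat disc 84 mm in diameter and 16 mm thick with a round knob 26 mm in diameter standing 30 mm high on its middle (46 mm tall in all). It stands knob up; origin: centre of its underside, z up along the knob.
- pattern_d: loose turned wooden pattern of plain pale wood: a flat disc 54 mm in diameter and 16 mm thick with a round knob 26 mm in diameter standing 30 mm high on its middle (46 mm tall in all). It stands knob up; origin: centre of its underside, z up along the knob.
- mark_a: one of four like round inlaid marks, 28 mm across, dark-rimmed and flush (lets nothing catch), 88 mm apart in one straight row along the middle of a fixed wooden board 430 x 90 mm and 18 mm thick. Which letter lies where in the row changes from start to start. Origin: centre of the mark on the board's top face, 18 mm above the table; z up.
- mark_b: one of four like round inlaid marks, 28 mm across, dark-rimmed and flush (lets nothing catch), 88 mm apart in one straight row along the middle of a fixed wooden board 430 x 90 mm and 18 mm thick. Which letter lies where in the row changes from start to start. Origin: centre of the mark on the board's top face, 18 mm above the table; z up.
- mark_c: one of four like round inlaid marks, 28 mm across, dark-rimmed and flush (lets nothing catch), 88 mm apart in one straight row along the middle of a fixed wooden board 430 x 90 mm and 18 mm thick. Which letter lies where in the row changes from start to start. Origin: centre of the mark on the board's top face, 18 mm above the table; z up.
- mark_d: one of four like round inlaid marks, 28 mm across, dark-rimmed and flush (lets nothing catch), 88 mm apart in one straight row along the middle of a fixed wooden board 430 x 90 mm and 18 mm thick. Which letter lies where in the row changes from start to start. Origin: centre of the mark on the board's top face, 18 mm above the table; z up.
- post: fixed dark wooden post with a brass ball on top, 24 mm thick, 63 mm tall (top 81 mm above the table), standing on one end of the board in line with the marks, 64 mm from the nearest mark's centre; it may be at either end (at the other end is only a low oblong block 60 x 18 mm, 10 mm high). Origin: centre of its foot on the board's top, 18 mm above the table.
- tin: loose round green tin of copper slugs, 74 mm across and 34 mm tall, 0.45 kg, standing upright among the patterns; a bystander. Origin: centre of its underside, z up.
There are look-alikes about, which are no part of the job. Leave any red look-alike of the pattern_c alone. What is shaped like the pattern_a but turquoise is not meant.

How it is judged:
At the end, for the whole second after the job is handed in: Counting from the post along the row, the marks hold the 40, 54, 68 and 84 mm patterns in that order, each within 13 mm of its mark's centre, resting flat on the board (within 6 mm of its height, tilted under 0.1 rad), and at rest (((horizontal distance between post and mark_a between 0.044 and 0.084 m and horizontal distance between pattern_b and mark_a below 0.013 m) or (horizontal distance between post and mark_b between 0.044 and 0.084 m and horizontal distance between pattern_b and mark_b below 0.013 m) or (horizontal distance between post and mark_c between 0.044 and 0.084 m and horizontal distance between pattern_b and mark_c below 0.013 m) or (horizontal distance between post and mark_d between 0.044 and 0.084 m and horizontal distance between pattern_b and mark_d below 0.013 m)) and height (world z) of pattern_b between 0.012 and 0.024 m and angle between each of pattern_b, pattern_d, pattern_a, pattern_c's own z axis and vertical below 0.1 rad and linear speed of each of pattern_b, pattern_d, pattern_a, pattern_c below 0.02 m/s and angular speed of each of pattern_b, pattern_d, pattern_a, pattern_c below 0.2 rad/s and ((horizontal distance between post and mark_a between 0.132 and 0.172 m and horizontal distance between pattern_d and mark_a below 0.013 m) or (horizontal distance between post and mark_b between 0.132 and 0.172 m and horizontal distance between pattern_d and mark_b below 0.013 m) or (horizontal distance between post and mark_c between 0.132 and 0.172 m and horizontal distance between pattern_d and mark_c below 0.013 m) or (horizontal distance between post and mark_d between 0.132 and 0.172 m and horizontal distance between pattern_d and mark_d below 0.013 m)) and height (world z) of pattern_d between 0.012 and 0.024 m and ((horizontal distance between post and mark_a between 0.22 and 0.26 m and horizontal distance between pattern_a and mark_a below 0.013 m) or (horizontal distance between post and mark_b between 0.22 and 0.26 m and horizontal distance between pattern_a and mark_b below 0.013 m) or (horizontal distance between post and mark_c between 0.22 and 0.26 m and horizontal distance between pattern_a and mark_c below 0.013 m) or (horizontal distance between post and mark_d between 0.22 and 0.26 m and horizontal distance between pattern_a and mark_d below 0.013 m)) and height (world z) of pattern_a between 0.012 and 0.024 m and ((horizontal distance between post and mark_a between 0.308 and 0.348 m and horizontal distance between pattern_c and mark_a below 0.013 m) or (horizontal distance between post and mark_b between 0.308 and 0.348 m and horizontal distance between pattern_c and mark_b below 0.013 m) or (horizontal distance between post and mark_c between 0.308 and 0.348 m and horizontal distance between pattern_c and mark_c below 0.013 m) or (horizontal distance between post and mark_d between 0.308 and 0.348 m and horizontal distance between pattern_c and mark_d below 0.013 m)) and height (world z) of pattern_c between 0.012 and 0.024 m); the robot touches nothing.
It fails at once if the tin of copper slugs was pushed more than 30 mm from its place or tipped (distance of tin from where it was at the start of the episode above 0.03 m or angle between tin's own z axis and vertical above 0.4 rad).
It also fails if it takes over 96 s, if anything falls off the work surface, if the arm or the gripper's body presses on something with over 40 N, if the wrist force passes 120 N, or if a joint passes its speed limit or range.

## Working session

There is one attempt and no reset: what is moved stays moved. The work goes in short steps, each a Python script; the robot and the scene stay as the last script left them, time stands still between calls to the robot, and variables do not carry over. Pictures are saved under pics/ and viewed, at most 14 in all, crops included, and the job is handed in when it is done.

```bash
mkdir -p pics
python3 - <<'E'
from station import arm,snapshot,camera_info
import cv2
for n in("scene","side","wrist"):
    cv2.imwrite(f"pics/{n}0.png",snapshot(n)); c=camera_info(n); print(n,{k:(v.tolist() if hasattr(v,'tolist') else v) for k,v in c.items()})
print(arm.read_tool_pos(),arm.read_eef_rot(),arm.read_time())
E
```

```text
scene {'fx': 395.1838668729101, 'fy': 395.1838668729101, 'cx': 317.26322507574014, 'cy': 198.6772508304699, 'dist_coeffs': [-0.0030971455755579315, 0.0, 0.0, 0.0, 0.0], 'R': [[-0.07467594806082736, 0.9970065779080945, 0.020034629749702708], [0.7227247835203644, 0.06795313309086222, -0.6877872192681236], [-0.6870897976732435, -0.0368816392142027, -0.7256358278242708]], 't': [0.036402472537625276, -0.35853089043618075, 1.4370045379511953]}
side {'fx': 385.7463267382404, 'fy': 385.7463267382404, 'cx': 321.6710300868692, 'cy': 200.1166313106547, 'dist_coeffs': [-0.01612786713804827, 0.0, 0.0, 0.0, 0.0], 'R': [[-0.7732591009053655, -0.6340815716578097, 0.003305049316997605], [-0.42323706067597205, 0.5122400789818989, -0.7473155236946313], [0.472166023065393, -0.5792673493030484, -0.6644611235384885]], 't': [0.39424352892165515, 0.2448216902900383, 0.7915440301222746]}
wrist {'fx': 299.6680361714069, 'fy': 299.6680361714069, 'cx': 321.29784142941503, 'cy': 203.81578160825163, 'dist_coeffs': [-0.024108962936457166, 0.0, 0.0, 0.0, 0.0], 'T_tool_cam': [[0.0002639061169440077, -0.9581499905678225, -0.28626652952876025, 0.07238813917116989], [0.9999998947263314, 0.0001454064278758067, 0.00043520603637802434, 0.00011313955927050312], [-0.0003753676661714525, -0.28626661424596805, 0.958149928073505, -0.07049935543514502], [0.0, 0.0, 0.0, 1.0]]}
[ 6.49556754e-01 -2.18571311e-07  3.02996100e-01] [ 7.07100833e-01  7.07112023e-01 -7.08824185e-04 -7.05130999e-04] 0.15
```

View pics/scene0.png

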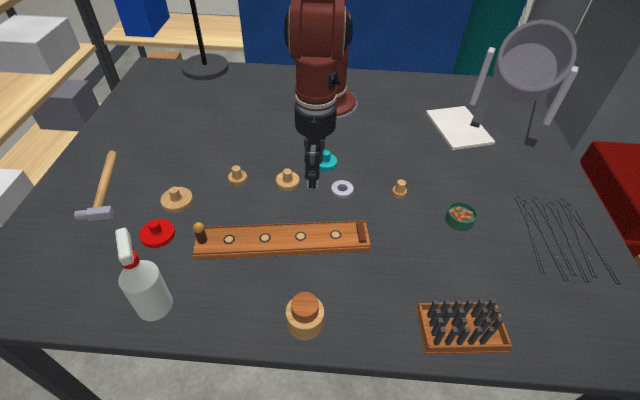

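View pics/side0.png

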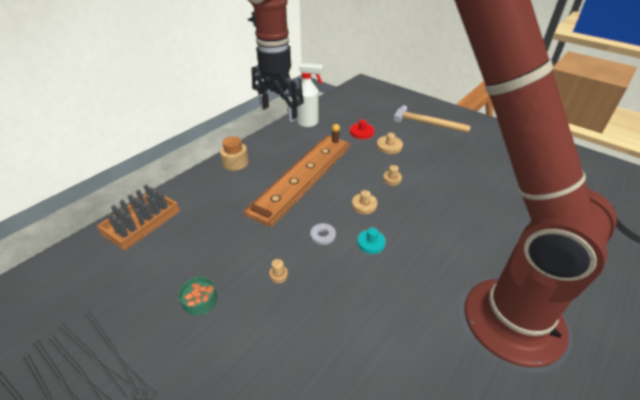

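View pics/wrist0.png

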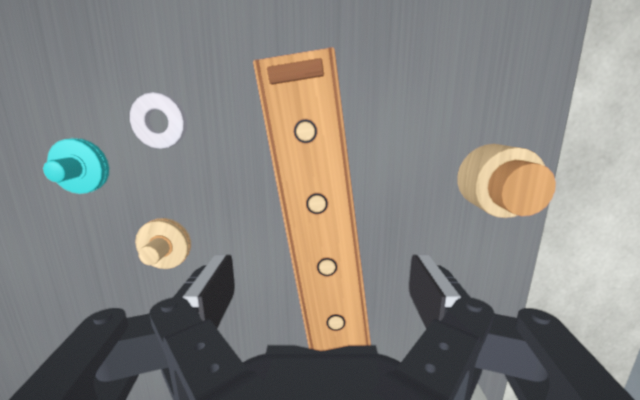

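The scene view has pale patterns at (176,198), which is the largest, then (287,180), (237,176) and (400,188), the smallest. The post is at (200,232) and the marks at (229,239), (265,238), (300,236) and (336,235). The tin is at (461,215). Possible mix-ups are red (157,232), turquoise (325,158), the ring (342,188) and the two-tone jar (305,315). The wrist view shows the marks at (305,131) to (336,322), with one pale pattern at (162,244).

```bash
cat > h.py <<'E'
from station import arm,snapshot,camera_info,ticket
import cv2,numpy as np
from scipy.optimize import least_squares
from scipy.spatial.transform import Rotation as Ro
def cam(n):
    c=camera_info(n);K=np.array([[c['fx'],0,c['cx']],[0,c['fy'],c['cy']],[0,0,1]]);d=np.array(c['dist_coeffs'])
    if n=='wrist':
        T=np.eye(4);T[:3,:3]=Ro.from_quat(arm.read_eef_rot()).as_matrix();T[:3,3]=arm.read_tool_pos()
        T=T@np.array(c['T_tool_cam']);return K,d,T[:3,:3],T[:3,3]
    R=np.array(c['R']);return K,d,R.T,-R.T@np.array(c['t'])
def ray(C,px):
    K,d,R,o=C;u=cv2.undistortPoints(np.array(px,float).reshape(-1,1,2),K,d).reshape(-1,2)
    return np.c_[u,np.ones(len(u))]@R.T
def plane(C,px,z):
    r=ray(C,px);return (C[3]+r*((z-C[3][2])/r[:,2])[:,None])[:,:2]
def proj(C,X):
    K,d,R,o=C;return cv2.projectPoints(np.array(X,float).reshape(-1,3),cv2.Rodrigues(R.T)[0],-R.T@o,K,d)[0].reshape(-1,2)
def tri(Cs,pxs):
    A=np.zeros((3,3));b=np.zeros(3)
    for C,p in zip(Cs,pxs):
        r=ray(C,[p])[0];r/=np.linalg.norm(r);M=np.eye(3)-np.outer(r,r);A+=M;b+=M@C[3]
    return np.linalg.solve(A,b)
def wood(im):
    h=cv2.cvtColor(im,cv2.COLOR_BGR2HSV);return cv2.inRange(h,(8,60,90),(28,255,255))
def disc(C,im,guess,r,z=.016):
    "robust circle of known radius through the outline of the wood blob near guess (xy)"
    cs=cv2.findContours(wood(im),cv2.RETR_EXTERNAL,cv2.CHAIN_APPROX_NONE)[0]
    cs=[c for c in cs if cv2.contourArea(c)>80]
    P=min((plane(C,c.reshape(-1,2),z) for c in cs),key=lambda P:np.linalg.norm(P.mean(0)-guess))
    s=least_squares(lambda v:np.hypot(*(P-v[:2]).T)-v[2],[*P.mean(0),r],loss='cauchy',f_scale=.001)
    f=least_squares(lambda v:np.hypot(*(P-v).T)-r,s.x[:2],loss='cauchy',f_scale=.001)
    return f.x,s.x[2]*2
DOWN=lambda a:(Ro.from_euler('z',a)*Ro.from_quat([.70711,.70711,0,0])).as_quat()  # a=0: tool x=+y, closes along x
E
python3 - <<'E'
from h import *
S=cam('scene');D=cam('side')
knob=dict(c=((176,191),(391,136)),d=((237,168),(393,169)),a=((288,172),(366,194)),b=((401,182),(278,262)),tinrim=((461,211),(199,292)),red=((156,225),(362,123)),turq=((326,153),(371,232)))
for k,(p,q) in knob.items(): print(k,tri([S,D],[p,q]).round(3),plane(S,[p],.046 if k!='tinrim' else .034).round(3))
print('marks scene',plane(S,[(229,239),(265,238),(300,236),(336,235)],.018).round(4).tolist())
W=cam('wrist');m=plane(W,[(305,131),(316.5,203.5),(326.5,267),(336,322.5)],.018);print('wrist',m.round(4).tolist(),np.linalg.norm(np.diff(m,axis=0),axis=1))
print('post',tri([S,D],[(199,228),(336,129)]))
ims=cv2.imread('pics/scene0.png');imw=cv2.imread('pics/wrist0.png')
for k,r in dict(c=.042,d=.027,a=.034,b=.02).items(): print(k,disc(S,ims,plane(S,[knob[k][0]],.046)[0],r))
print(disc(W,imw,plane(W,[(162,244)],.016)[0],.034))
for a in(0,np.pi/2,-np.pi/2):
  print(a,[arm.ik([*x,.3],DOWN(a)) is not None for x in ([.5,.25],[.5,-.1],[.5,-.2],[.55,-.38])])
E
```

```text
c [ 0.535 -0.378  0.037] [[ 0.547 -0.37 ]]
d [ 0.436 -0.232  0.04 ] [[ 0.442 -0.23 ]]
a [ 0.435 -0.09   0.039] [[ 0.445 -0.086]]
b [0.451 0.226 0.044] [[0.455 0.227]]
tinrim [0.532 0.38  0.029] [[0.537 0.379]]
red [ 0.655 -0.389  0.036] [[ 0.664 -0.381]]
turq [0.346 0.015 0.04 ] [[0.353 0.015]]
marks scene [[0.6696, -0.2044], [0.6586, -0.117], [0.6445, -0.0316], [0.6333, 0.0575]]
wrist [[0.6304, 0.054], [0.6433, -0.0334], [0.6562, -0.1211], [0.67, -0.2085]] [0.08838637 0.08856784 0.08854672]
post [ 0.67457109 -0.27040189  0.06127244]
c (array([ 0.54422238, -0.37806436]), np.float64(0.08992491657699754))
d (array([ 0.45271558, -0.23037278]), np.float64(0.05986326408849594))
a (array([ 0.4513603 , -0.08786573]), np.float64(0.07471218048535119))
b (array([0.46446928, 0.22508804]), np.float64(0.046617023182650645))
(array([ 0.44112582, -0.08939189]), np.float64(0.07101692240820785))
0 [True, True, True, True]
1.5707963267948966 [True, True, True, True]
-1.5707963267948966 [True, True, True, True]
```

```bash
python3 -c "
import cv2;im=cv2.imread('pics/scene0.png')[130:260,130:490]
cv2.imwrite('pics/crop.png',cv2.resize(im,None,fx=2.2,fy=2.2,interpolation=2))"
```

```text
(no output)
```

View pics/crop.png

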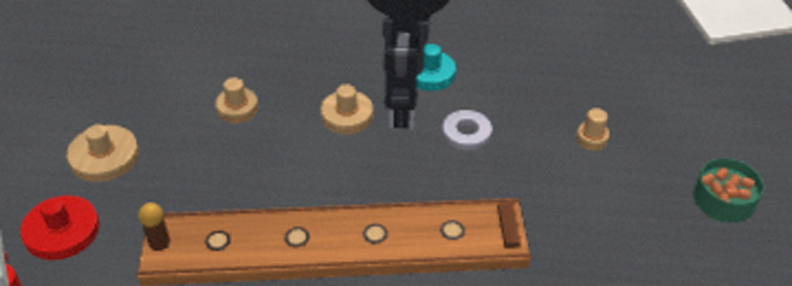

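The crop confirms the order. Large c is on the left, then d, a, and small b on the right. Fitted diameters are about 90, 60, 75 and 47 mm, each carrying the same side-wall bias of about 6 mm. Red and turquoise are clearly separate.

Mark spacing measures 88.5 mm, and the post-to-mark distance is about 63 mm, so both agree with the given sizes. I'll start with b.

```bash
cat >> h.py <<'E'
G=dict(c=[.537,-.377],d=[.440,-.232],a=[.439,-.090],b=[.455,.226]);RAD=dict(c=.042,d=.027,a=.034,b=.02)
M=dict(c=[.6304,.054],a=[.6433,-.0334],d=[.6562,-.1211],b=[.67,-.2085])
YAW=np.arctan2(.0396,.2625)   # row direction
def look(k,name):
    g=G[k];arm.movep([g[0],g[1]-.03,.22],DOWN(0));arm.pause(.2)
    C=cam('wrist');im=snapshot('wrist');cv2.imwrite(f'pics/{name}.png',im)
    p,d=disc(C,im,g,RAD[k]);print(k,'at',p.round(4),'dia',round(d,4),'t',arm.read_time());return p,d
def pick(k,p):
    arm.move_gripper(.85)
    arm.movep([*p,.16],DOWN(0));arm.line_to([*p,.094],.08)
    f=arm.read_ft_force();arm.move_gripper(0,40)
    print('opening',arm.read_opening(),'F',np.round(f,1),arm.read_finger_force(),'z',arm.read_tool_pos())
    arm.line_to([*p,.22],.12);print('held',arm.read_opening(),arm.read_time())
def place(k):
    m=M[k];q=DOWN(YAW)
    arm.movep([*m,.22],q);arm.line_to([*m,.135],.12);arm.line_to([*m,.1125],.04)
    print('tcp',arm.read_tool_pos(),'F',np.round(arm.read_ft_force(),1))
    arm.move_gripper(.6);arm.line_to([*m,.22],.15);print('t',arm.read_time())
E
python3 - <<'E'
from h import *
p,d=look('b','lb')
if abs(d-.04)<.006 and np.linalg.norm(p-G['b'])<.02: pick('b',p)
C=cam('wrist');cv2.imwrite('pics/hold_b.png',snapshot('wrist'))
E
python3 -c "
import cv2,numpy as np
a=cv2.imread('pics/lb.png');b=cv2.imread('pics/hold_b.png');cv2.imwrite('pics/v1.png',cv2.resize(np.vstack([a,b]),None,fx=.7,fy=.7))"
```

```text
b at [0.4527 0.2274] dia 0.0387 t 1.5167
opening 0.29312568947144624 F [ 0.   0.5 -0. ] 39.185099601745605 z [0.4528818  0.22748624 0.09441782]
held 0.2887961618151864 4.85
```

View pics/v1.png

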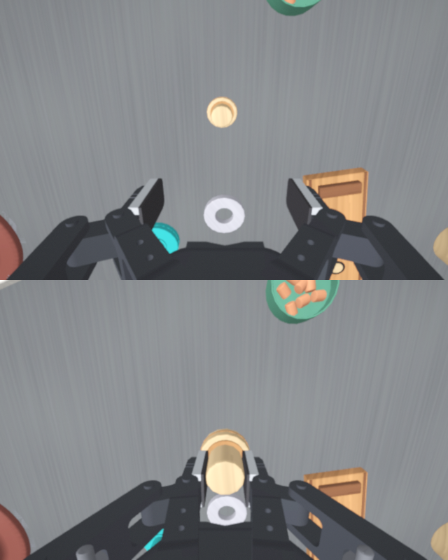

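The picture shows b at about (222,112) before the grasp. After it, b is held upright between the pads. I'll place it and check from above.

Run:
```python
from h import *
place('b')
arm.line_to([.66,-.15,.30],.25,DOWN(0));arm.pause(.2)
C=cam('wrist');im=snapshot('wrist');cv2.imwrite('pics/pb.png',im)
g=cv2.cvtColor(im,cv2.COLOR_BGR2GRAY)
for k in 'cad':  # marks: dark rim contour near the prediction
    u=proj(C,[*M[k],.018])[0];x,y=u.astype(int);w=g[max(y-22,0):y+22,x-22:x+22]
    cs=cv2.findContours((w<110).astype(np.uint8),cv2.RETR_EXTERNAL,cv2.CHAIN_APPROX_NONE)[0]
    c=max(cs,key=lambda c:cv2.boundingRect(c)[2]*cv2.boundingRect(c)[3]);(e,r)=cv2.minEnclosingCircle(c)
    q=np.array(e)+[x-22,max(y-22,0)];print(k,u,q,r,plane(C,[q],.018))
print(proj(C,[[*M['b'],.034],[*M['b'],.064]]))
```

```text
tcp [ 0.66947841 -0.20837927  0.11255422] F [-2.1  1.3  3.8]
t 9.4833Traceback (most recent call last):
  File "<stdin>", line 9, in <module>
ValueError: max() iterable argument is empty
```

View pics/pb.png

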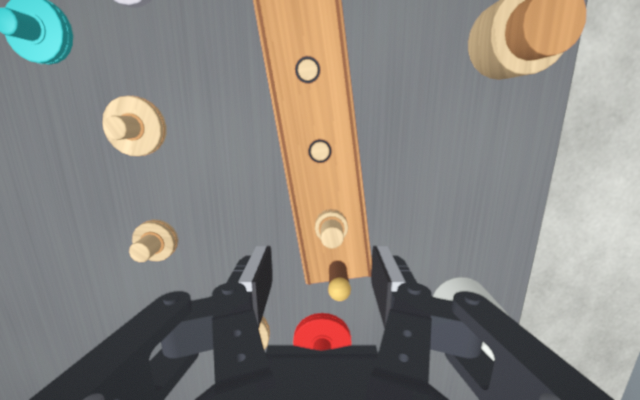

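b stands upright on the mark next to the post at about (331,227). The marks for a and d are visible at (308,69) and (320,151), with a at (133,126) and d at (153,243). I'll check the numbers and carry on with d, then a.

Run:
```python
from h import *
C=cam('wrist');m=plane(C,[(308,69.5),(320,151)],.018);print(m,[M['a'],M['d']])
print('b disc',plane(C,[(330.5,226)],.034),M['b'],'pred px',proj(C,[*M['b'],.034]))
for k in 'da':
    p,d=look(k,'l'+k)
    assert abs(d-2*RAD[k])<.006 and np.linalg.norm(p-G[k])<.02
    pick(k,p); assert arm.read_opening()>.2
    place(k)
arm.line_to([.66,-.06,.32],.25,DOWN(0));arm.pause(.2)
C=cam('wrist');cv2.imwrite('pics/pda.png',snapshot('wrist'))
print(proj(C,[[*M[k],.034] for k in 'cadb'])); print(arm.read_time())
```

```text
[[ 0.6443558  -0.03232621]
 [ 0.65707562 -0.11993164]] [[0.6433, -0.0334], [0.6562, -0.1211]]
b disc [[ 0.66944496 -0.2066893 ]] [0.67, -0.2085] pred px [[330.9544281  227.42156523]]
d at [ 0.4399 -0.2352] dia 0.0524 t 11.55
opening 0.29183792078307774 F [-0.3  0.7 -0.9] 39.19366478919983 z [ 0.44013015 -0.23527297  0.09444439]
held 0.29352678295495166 14.925
tcp [ 0.65567628 -0.12098894  0.11256458] F [-1.7  0.7  3.1]
t 18.7
a at [ 0.4387 -0.0907] dia 0.0666 t 19.825
opening 0.2888643375021929 F [-0.4 -0.4  0. ] 39.09800469875336 z [ 0.43888057 -0.09070857  0.09442061]
held 0.2943398253373499 23.2083
tcp [ 0.64275291 -0.03335566  0.11253901] F [-2.8 -0.1  4.5]
t 26.875
[[296.09518936  75.92815204]
 [308.63798791 155.5817665 ]
 [319.61196155 225.40198955]
 [329.88641479 286.2426079 ]]
27.6917
```

View pics/pda.png

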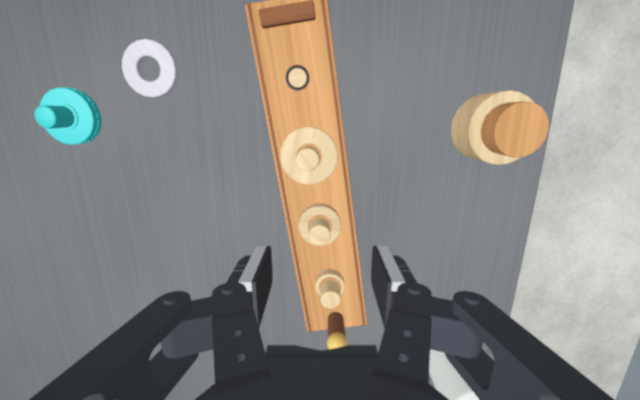

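The picture shows a at (308,156), d at (320,226) and b at (330,286), all on their marks and within a pixel or two of prediction. The last mark, at (297,77), is still free for c.

```bash
python3 - <<'E'
from h import *
C=cam('wrist');print('mark c',plane(C,[(297,77)],.018),M['c'])
p,d=look('c','lc')
assert abs(d-.084)<.008 and np.linalg.norm(p-G['c'])<.02
pick('c',p); assert arm.read_opening()>.2
place('c')
arm.line_to([.66,-.06,.32],.25,DOWN(0));arm.pause(.3)
C=cam('wrist');cv2.imwrite('pics/pc.png',snapshot('wrist'));S=cam('scene');s=snapshot('scene');cv2.imwrite('pics/s2.png',s)
print(proj(C,[[*M[k],.034] for k in 'cadb'])); print(arm.read_time())
E
python3 -c "
import cv2,numpy as np
a=cv2.imread('pics/pc.png');b=cv2.imread('pics/s2.png');cv2.imwrite('pics/v2.png',cv2.resize(np.vstack([a,b]),None,fx=.75,fy=.75))"
```

```text
mark c [[0.63051116 0.05460603]] [0.6304, 0.054]
c at [ 0.5402 -0.3813] dia 0.082 t 29.3667
opening 0.29327970175248524 F [-0.4  0.5  0.3] 39.686710238456726 z [ 0.54059221 -0.38147994  0.09456677]
held 0.290772386689794 32.7417
tcp [0.62985939 0.05393439 0.11258252] F [-1.8 -0.2  3.5]
t 37.1833
[[295.12788967  76.68088363]
 [307.61656321 155.98931762]
 [318.54914133 225.52548422]
 [328.79002546 286.13612904]]
38.35
```

View pics/v2.png

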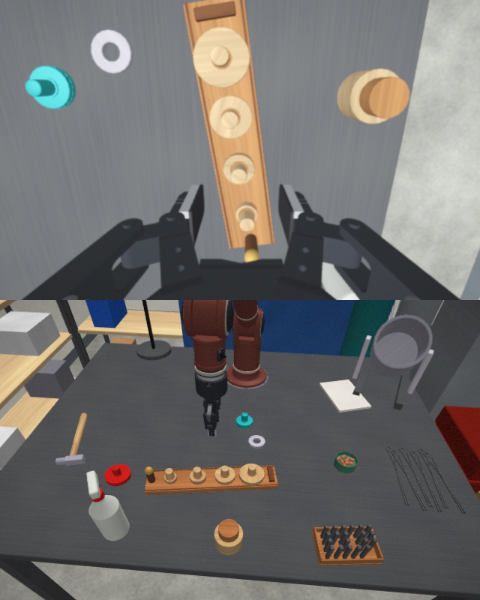

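All four stand flat in order on their marks. In the upper picture c is at (221,57), against a predicted (221,57.5), and a, d and b also match. The tin hasn't moved.

```bash
python3 -c "
from station import ticket
print(ticket.finish_job())"
```

```text
the job is handed in; nothing more can be done
None
```

The four patterns stand upright on their marks, 40, 54, 68 and 84 mm in order from the post, with the tin untouched; I handed the job in at about 38 s, and no verdict came back.

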